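Set up the worktop torch in its stand and slide it on

ROBOT

A 6-joint arm with a two-finger parallel gripper is mounted at the origin on a cart in front of the work surface, level with it; the furniture and walls round the work are solid. World frame = base frame: x ahead of the robot, y to its left, z up, the work surface at z = 0. Lengths are in mm, angles in degrees, forces in N, time in s.
With the tool pointing down it reaches from about 300 to 850 mm from the base axis. Payload 4.2 kg.
Tool frame: the origin (TCP) lies at the very end of the fingers, on their centre line; the grasp point (between the pads) lies 19 mm behind it; z points along the fingers, y is the line along which they close (so a half turn about z gives the same grasp; the last joint's range is limited). The gripper opens to 91 mm and grips with 3 to 60 N. Pads are 32 mm wide; open, the fingers measure 118 mm over their backs; the gripper's body (76 mm by 178 mm) begins 60 mm behind the grasp point.
Start: joints at [-1.146, 18.312, 89.639, -0, 72.044, -1.146], TCP at [575.016, 0, 213.976] pointing down, gripper open.
Joint ranges: [-177.97, 177.97], [-48.28, 115.42], [12.27, 149.76], [-77.06, 257.06], [2.81, 150.46], [-146.56, 146.56]. Speed limits (degrees/s): [147.25, 147.25, 180, 180, 180, 180].

INTERFACE

Orientations are given as [roll, pitch, yaw] about the fixed x, y, z axes, in that order (R = Rz(yaw) Ry(pitch) Rx(roll)).
In Python, from workcell import env, eyes gives the robot as it stands.
- The arm moves only by the tool send_rows, never from a script. Its argument "targets" is text: rows parted by semicolons, each of 7 numbers parted by spaces: the shift along the tool's x, y, z in m, then the turn, a rotation vector about the tool's x, y, z in degrees, then the opening in per cent of the stroke, from 0 (shut) to 100 (fully open). A call has 1 to 12 rows; each row is the pose to reach, as a shift and turn from the pose commanded when the call began, along the tool's axes at that moment; what a row does not reach only later rows make up. A row lasts 1/12 s, in which the tool goes at most 41.7 mm and 7.16 degrees, less where a joint would pass 70% of its speed; a pose out of reach is approached as far as the arm can. A call with a gripper value outside its range is refused whole. The fingers move at their own pace and stop on an object; "grip_force" is the grip in N (left out, the last holds). Time passes only in rows, so rows that repeat a pose let the fingers close. It gives the time, the measured TCP pose, the force, the opening and the grip force at its end, in the units of the state.
- env.state(): the state, without advancing time (a new reading comes with each control period).
- eyes.grab_frame(name): name is "scene" or "side" or "wrist"; returns a dict with "image" (420x560x3 uint8, blue, green, red), "fovy" (degrees; the focal length in pixels is half the picture's height over the tangent of half this angle, whatever the lens; pixels are square), "cx", "cy" (the principal point, pixels), "eye" and "attitude" of the camera in the world. Camera axes: x right, y up, looking along -z (the intrinsics and any distortion apply to the point x, -y, -z); pixel columns grow to the right and rows downward; lengths in mm; the calibration is good to about 2 mm. The wrist camera is an equidistant fisheye: a pixel r from the principal point sees the ray r / f radians off the axis. A picture is of the moment at which its call begins. There is no depth.
- env.job_done(): hands the job in; it is judged then, once.
The state is a dict: "time_s": time; "qpos": joint angles; "qvel": joint speeds; "effort": joint torques, N m; "ee_pos": TCP position; "ee_rot": TCP orientation; "force": force on the tool from outside, world axes, zero at the start; "torque": the same for the moment, N m; "gripper_width": finger opening in mm; "gripper_force": force on a finger pad.
Only numpy, scipy, OpenCV 4.12 (cv2) and the standard library are available. Lean on these libraries where they do the work, as an engineer would, in place of code of your own. Each camera call takes 0.05 s, during which the arm holds its last target. There are 200 camera calls.

TASK

Move the torch from its dock to the empty stand, switch upward and head out over the open end, and only then slide its recessed switch all the way towards the head, so it lights the worktop. The dock hugs the head and the stand hugs the tail, so on the way lay the torch on the bare worktop with the switch upward, let go of it and take it again by the other half; lower it into the stand and let it settle in the groove before you let go. Do not knock the mug, the tumbler or the lemon about.

Things in the scene. Friction and masses are not known exactly. Their poses are not given: they have to be found in the camera images.
- torch: Torch with a plain metal barrel, 180 mm long, 0.18 kg, first in the dock, switch up. Origin on the barrel's axis; x to the head (lens), z to the switch. Round barrel, 48 mm across, x = -65..65 mm; grasp it across y, best at x = -34 or +34. Black octagonal collars, 56 mm across flats, at tail (x = -85..-65) and head (65..95) stop it rolling: it lies level, axis 28 mm up.
- torch_head (a point): Centre of the torch's lens face, at x = +95 mm on the torch's axis.
- torch_slot (a point): Floor of the switch slot, middle of the open stretch on the button's tail side while off (torch x = -15, z = +24 mm). The slot lies in a black console, 72 x 34 mm, on top of the torch, top at z = +28; it is 4 mm deep, 26 mm wide, 66 mm long (x = -33..33). A fingertip enters here (35 x 26 mm) and pushes the button's back face.
- switch_button (a point): Centre of the top of the switch button: bright metal, 14 mm long (x), 24 mm wide, 4 mm high, top flush with the slot's rim. Off, it stands 9 mm headward of the torch's origin.
- switch (a joint): Travel of the button towards the head: 0 m off, 0.016 m fully on (end stop). It stays where it is left and can be pushed back; about 1 N of friction. In the stand the torch shifts up to 12 mm along the groove before a collar stops it.
- dock: Fixed white dock. Origin under the centre of its 118 x 84 x 8 mm base; x along the groove. Two V saddles (x = -54 and +54, 10 mm long) carry the torch, axis 50 mm above the worktop. Two cheeks, 70 mm high, inner faces 55 mm apart, flank its head half (x = -4..59): no room for fingers there. The tail half is open. The torch lifts straight up.
- stand: Fixed white stand, empty: as the dock, but its cheeks flank the tail half (x = -59..4 mm) and the half at +x is open. Origin under the centre of its base. Either of dock and stand is on the left, the other on the right, with 0.3 m or more from centre to centre and bare worktop between.
- stand_seat (a point): Where the torch's origin belongs in the stand: 50 mm above the worktop; x along the groove to the open end, where the head belongs; z up. About 6 mm of play either way along the groove; the saddles centre the barrel sideways (3 mm free to each cheek).
- mug_teal: Bystander: teal mug, 86 mm across and 94 mm high. Origin under its centre.
- steel_tumbler: Bystander: grey tumbler, 68 mm across and 104 mm high. Origin under its centre.
- lemon: Bystander: lemon, 78 mm long, 56 mm high, lying on the worktop. Origin under its centre.

How it is judged:
By the outcome, as a careful person would: the job done as asked, in the order asked, and still so for the second after the job is handed in, with the robot touching nothing.
It also fails if it takes over 70 s, if anything falls off the work surface, if the arm or the gripper's body presses on something with over 40 N, if the wrist force passes 120 N, or if a joint passes its speed limit or range.

## Working session

There is one attempt and no reset: what is moved stays moved. The work goes in short steps, Python scripts to look and compute and a tool call to move; the robot and the scene stay as the last step left them, time stands still between calls to the robot, and variables do not carry over. Pictures are saved under pics/ and viewed, at most 10 in all, crops included, and the job is handed in when it is done.

Besides the shell and the picture viewer there is one more tool, called after "Call:" by a JSON object that holds its "fn" and its "kwargs". send_rows: Moves the arm, as the interface text tells. Its arguments: {"type":"object","properties":{"targets":{"type":"string"},"grip_force":{"type":"number"}},"required":["targets"]}

```bash
ls; mkdir -p pics; python3 - <<'E'
from workcell import env, eyes
import cv2
print(env.state())
for n in("scene","side","wrist"):
    f=eyes.grab_frame(n); cv2.imwrite(f"pics/a_{n}.png",f["image"]); print(n,{k:v for k,v in f.items() if k!="image"})
E
```

```text
pics
{'time_s': 0.0, 'qpos': array([-1.14645004e+00,  1.83519463e+01,  8.97062209e+01, -6.74295564e-04,
        7.20421179e+01, -1.14627152e+00]), 'qvel': array([-0.03602501,  0.07853334, -0.06223925,  0.01312629, -0.03577481,
        0.05732869]), 'effort': array([-5.01459035e-04, -4.12465632e+01, -2.31973493e+01,  7.28826877e-02,
        4.58198413e-02, -1.41870069e-04]), 'ee_pos': array([5.74505582e+02, 1.53896636e-03, 2.13118461e+02]), 'ee_rot': array([-1.79899722e+02, -1.36523519e-03,  9.00000287e+01]), 'force': array([ 0.31641145, -0.81802276, -0.76942881]), 'torque': array([ 0.00396706,  0.01234327, -0.00713601]), 'gripper_force': 0.0, 'gripper_width': 91.11160758392263}
scene {'fovy': 52.4048294702167, 'cx': 283.412612883239, 'cy': 209.07093176308288, 'eye': array([  70.92952581, -859.59343135,  584.35688584]), 'attitude': array([ 61.1524515 ,  -0.93682561, -30.36561961])}
side {'fovy': 50.554445636135256, 'cx': 274.0957078317538, 'cy': 209.61313384718738, 'eye': array([ 296.92911529, -781.08005639,  589.66467839]), 'attitude': array([ 54.52939474,   0.16847538, -20.4807024 ])}
wrist {'fovy': 65.70646984690485, 'cx': 280.9569189714861, 'cy': 211.78324064181973, 'eye': array([574.94408555,  80.50547739, 383.87336721]), 'attitude': array([-1.63465261e+01,  7.98386943e-02,  1.03929642e-02])}
```

```bash
python3 - <<'E'
import cv2,numpy as np
a=[cv2.imread(f"pics/a_{n}.png") for n in("scene","side","wrist")]
cv2.imwrite("pics/v1.png",cv2.resize(a[0],(800,600),interpolation=cv2.INTER_CUBIC))
cv2.imwrite("pics/v2.png",cv2.resize(a[2],(800,600),interpolation=cv2.INTER_CUBIC))
E
```

```text
(no output)
```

View pics/v1.png

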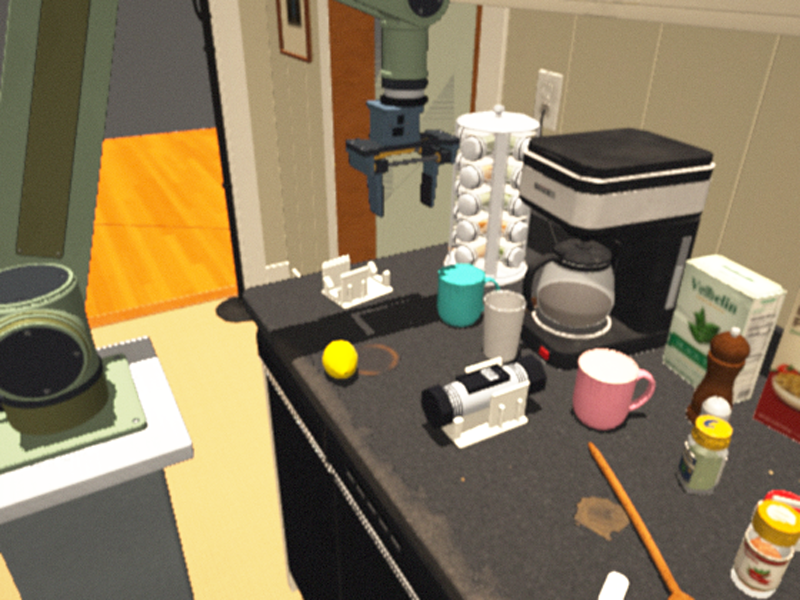

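View pics/v2.png

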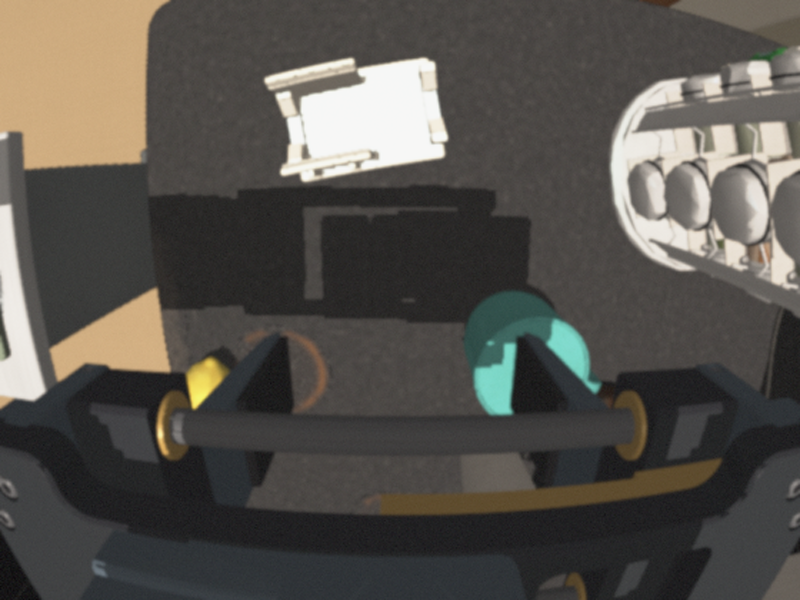

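Torch in the right-hand dock (tail left at ~(437,408), head at ~(538,375) in scene); the stand is at the left with cheeks toward the robot, open end toward +x; mug, tumbler and lemon between. Now rough positions.

```bash
cat > h.py <<'E'
import numpy as np, cv2, pickle
from scipy.spatial.transform import Rotation as R
def cam(f): return {k:v for k,v in f.items() if k!="image"}
def ray(c,name,u,v):
    f=210/np.tan(np.radians(c["fovy"]/2)); x=(u-c["cx"])/f; y=(v-c["cy"])/f
    if name=="wrist":
        r=np.hypot(x,y); s=np.sin(r)/r if r>1e-9 else 1; d=np.array([x*s,-y*s,-np.cos(r)])
    else: d=np.array([x,-y,-1.])
    return R.from_euler("xyz",c["attitude"],degrees=True).apply(d)
def atz(c,name,u,v,z):
    d=ray(c,name,u,v); e=c["eye"]; return e+d*(z-e[2])/d[2]
def proj(c,name,P):
    f=210/np.tan(np.radians(c["fovy"]/2))
    p=R.from_euler("xyz",c["attitude"],degrees=True).inv().apply(np.atleast_2d(P)-c["eye"])
    x,y,z=p[:,0],-p[:,1],-p[:,2]
    if name=="wrist":
        rr=np.hypot(x,y); k=np.arctan2(rr,z)/np.maximum(rr,1e-9)
    else: k=1/z
    return np.c_[c["cx"]+f*x*k,c["cy"]+f*y*k]
E
python3 - <<'E'
from h import *
from workcell import eyes
s=1/1.42857
sc=cam(eyes.grab_frame("scene")); w=cam(eyes.grab_frame("wrist"))
for n,u,v,z in [("tail",437,408,50),("head",538,375,50),("console",491,372,78),("mug base",460,318,0),("tumb base",502,352,0),("lemon",340,375,10),("pink mug",603,420,0),("stand",358,290,4),("carafe",570,325,30)]:
    print(n,atz(sc,"scene",u*s,v*s,z).round())
for n,u,v,z in [("saddle+ a",430,70,30),("saddle+ b",440,150,30),("ch",310,72,70),("ch",325,165,70),("standbase br",443,157,8),("bl",305,180,8),("mug top",530,370,94),("lemon",208,378,40),("rack",640,180,10)]:
    print(n,atz(w,"wrist",u*s,v*s,z).round())
E
```

```text
tail [ 450. -316.   50.]
head [ 624. -325.   50.]
console [ 541. -315.   78.]
mug base [669. -64.   0.]
tumb base [ 666. -194.    0.]
lemon [ 389. -132.   10.]
pink mug [ 684. -408.    0.]
stand [547. 122.   4.]
carafe [ 795. -218.   30.]
saddle+ a [596. 158.  30.]
saddle+ b [604.  96.  30.]
ch [513. 150.  70.]
ch [523.  85.  70.]
standbase br [608.  91.   8.]
bl [496.  74.   8.]
mug top [665. -54.  94.]
lemon [406. -89.  40.]
rack [782.  82.  10.]
```

Call:
{"fn": "send_rows", "kwargs": {"targets": "-0.027 -0.006 -0.002 0 0 7 100;-0.053 -0.012 -0.004 0 0 14 100;-0.08 -0.019 -0.005 0 0 21 100;-0.107 -0.025 -0.007 0 0 28 100;-0.133 -0.031 -0.008 0 0 35 100;-0.16 -0.037 -0.01 0 0 42 100;-0.187 -0.043 -0.012 0 0 49 100;-0.213 -0.05 -0.014 0 0 56 100;-0.24 -0.056 -0.015 0 0 63 100;-0.267 -0.062 -0.017 0 0 70 100;-0.293 -0.068 -0.018 0 0 77 100;-0.32 -0.075 -0.02 0 0 84 100"}}

```text
time_s: 1.25
ee_pos: [499.5, -321.1, 233.8]
ee_rot: [-180.0, 0.0, 5.7]
force: [0.2, 0.1, -0.5]
gripper_width: 91.1
gripper_force: 0.0
```

Call:
{"fn": "send_rows", "kwargs": {"targets": "0 0 0 0 0 6 100;0 0 0 0 0 6 100;0 0 0 0 0 6 100"}}

```text
time_s: 1.5
ee_pos: [499.8, -319.9, 233.7]
ee_rot: [-180.0, 0.0, 0.1]
force: [0.2, 0.8, -0.5]
gripper_width: 91.2
gripper_force: 0.0
```

```bash
python3 - <<'E'
from workcell import env, eyes
from h import *
s=env.state(); print(s["time_s"],s["ee_pos"],s["ee_rot"],s["qpos"].round())
for n in ("scene","side","wrist"):
    f=eyes.grab_frame(n); cv2.imwrite(f"pics/b_{n}.png",f["image"]); pickle.dump(cam(f),open(f"b_{n}.pkl","wb"))
a=cv2.imread("pics/b_wrist.png"); cv2.imwrite("pics/v3.png",cv2.resize(a,(800,600),interpolation=cv2.INTER_CUBIC))
E
```

```text
1.5 [ 499.78462265 -319.93427467  233.68320344] [-1.79955558e+02  1.98566113e-02  1.20601450e-01] [-34.  19.  85.   0.  75.  56.]
```

View pics/v3.png

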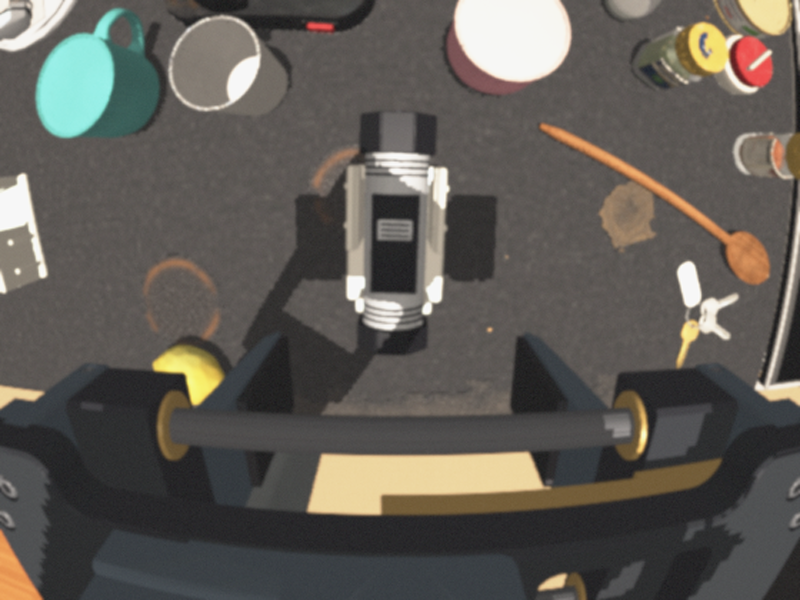

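Torch is straight below the camera: button (395,229), console x 372–420 / rows 195–292, head collar top rows 113–152, tail collar ~340; mug (100,85), tumbler (228,65), lemon (190,375).

```bash
python3 - <<'E'
from h import *
w=pickle.load(open("b_wrist.pkl","rb")); s=.7
for n,u,v,z in [("button",395,229.5,78),("cons tl",373,195,78),("cons tr",419,195,78),("cons bl",371,293,78),("cons br",418,293,78),("headtop l",384,113,78),("headtop r",414,113,78),("headtop bl",382,152,78),("headtop br",414,152,78),("head side l",361,118,50),("head side r",436,118,50),("tailbarrel l",362,322,50),("tailbarrel r",427,322,50),
 ("chL top",350,167,70),("chL bot",352,240,70),("sadL",356,290,50),("sadR",434,290,50),("mugtop",67,100,94),("tumbtop",214,65,104),("lemon",190,365,30)]:
    print(n,atz(w,"wrist",u*s,v*s,z).round(1))
E
```

```text
button [ 537.9 -313.8   78. ]
cons tl [ 562.4 -298.4   78. ]
cons tr [ 562.5 -330.6   78. ]
cons bl [ 491.4 -296.3   78. ]
cons br [ 491.5 -330.6   78. ]
headtop l [ 620.3 -306.1   78. ]
headtop r [ 620.3 -326.8   78. ]
headtop bl [ 592.7 -304.8   78. ]
headtop br [ 592.7 -326.9   78. ]
head side l [ 620.1 -287.8   50. ]
head side r [ 620.2 -344.    50. ]
tailbarrel l [ 459.5 -286.7   50. ]
tailbarrel r [ 459.7 -339.2   50. ]
chL top [ 582.4 -281.6   70. ]
chL bot [ 529.3 -282.4   70. ]
sadL [ 486.2 -282.5   50. ]
sadR [ 486.4 -344.2   50. ]
mugtop [655.3 -53.1  94. ]
tumbtop [ 657.7 -192.2  104. ]
lemon [ 407.5 -117.7   30. ]
```

```bash
python3 - <<'E'
import cv2
a=cv2.imread("pics/b_wrist.png")[70:260,220:340]; cv2.imwrite("pics/v4.png",cv2.resize(a,None,fx=3.1,fy=3.1,interpolation=cv2.INTER_CUBIC))
E
```

```text
(no output)
```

View pics/v4.png

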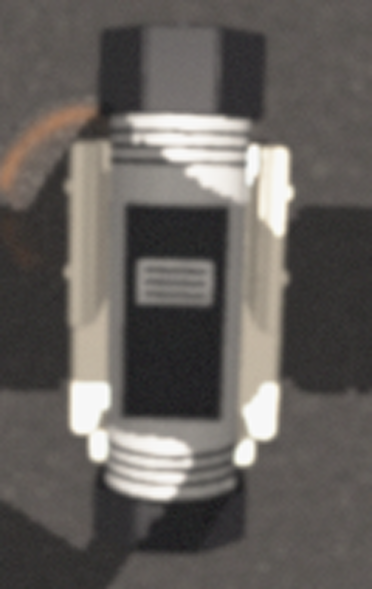

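Call:
{"fn": "send_rows", "kwargs": {"targets": "-0.006 -0.0065 0.035 0 0 1 100;-0.006 -0.0065 0.07 0 0 1 100;-0.006 -0.0065 0.105 0 0 1 100;-0.006 -0.0065 0.13 0 0 1 100;-0.006 -0.0065 0.15 0 0 1 100;-0.006 -0.0065 0.165 0 0 1 100;-0.006 -0.0065 0.18 0 0 1 100;-0.006 -0.0065 0.19 0 0 1 100;-0.006 -0.0065 0.198 0 0 1 100;-0.006 -0.0065 0.203 0 0 1 100;-0.006 -0.0065 0.203 0 0 1 100"}}

```text
time_s: 2.57
ee_pos: [493.8, -313.0, 30.3]
ee_rot: [-180.0, 0.1, -1.0]
force: [-1.0, -0.9, 0.1]
gripper_width: 91.1
gripper_force: 0.0
```

Call:
{"fn": "send_rows", "kwargs": {"targets": "0 0 0 0 0 0 50;0 0 0 0 0 0 45;0 0 0 0 0 0 40;0 0 0 0 0 0 30;0 0 0 0 0 0 30;0 0 0 0 0 0 30;0 0 0 0 0 0 30;0 0 0 0 0 0 30", "grip_force": 25}}

```text
time_s: 3.23
ee_pos: [494.0, -312.9, 31.1]
ee_rot: [-179.9, -0.0, -1.1]
force: [0.2, 2.8, 1.5]
gripper_width: 47.7
gripper_force: 25.0
```

Call:
{"fn": "send_rows", "kwargs": {"targets": "0 0 -0.005 0 0 0 30;0 0 -0.015 0 0 0 30;0 0 -0.03 0 0 0 30;0 0 -0.05 0 0 0 30;0 0 -0.07 0 0 0 30;0 0 -0.09 0 0 0 30;0 0 -0.105 0 0 0 30;0 0 -0.115 0 0 0 30;0 0 -0.12 0 0 0 30;0 0 -0.12 0 0 0 30"}}

```text
time_s: 4.07
ee_pos: [494.4, -313.9, 152.2]
ee_rot: [179.9, -0.1, -1.0]
force: [0.4, -0.1, -2.1]
gripper_width: 47.4
gripper_force: 25.0
```

Call:
{"fn": "send_rows", "kwargs": {"targets": "-0.002 -0.015 0 0 0 0 30;-0.004 -0.04 0 0 0 0 30;-0.007 -0.07 0 0 0 0 30;-0.01 -0.105 0 0 0 0 30;-0.013 -0.14 0 0 0 0 30;-0.016 -0.175 0 0 0 -0.5 30;-0.019 -0.21 0 0 0 -1 30;-0.022 -0.245 0 0 0 -1 30;-0.025 -0.275 0 0 0 -1 30;-0.027 -0.295 0 0 0 -1 30;-0.027 -0.303 0 0 0 -1 30;-0.027 -0.303 0 0 0 -1 30"}}

```text
time_s: 5.07
ee_pos: [471.2, -8.3, 150.1]
ee_rot: [-180.0, 0.1, 0.2]
force: [0.7, 0.6, -1.2]
gripper_width: 47.6
gripper_force: 25.0
```

```bash
python3 - <<'E'
from workcell import env, eyes
from h import *
s=env.state(); print(s["time_s"],s["ee_pos"],s["ee_rot"],s["qpos"].round(),s["force"],s["torque"])
for n in ("scene","side","wrist"):
    f=eyes.grab_frame(n); cv2.imwrite(f"pics/c_{n}.png",f["image"]); pickle.dump(cam(f),open(f"c_{n}.pkl","wb"))
a=cv2.imread("pics/c_wrist.png"); b=cv2.imread("pics/c_side.png"); cv2.imwrite("pics/v5.png",np.hstack([cv2.resize(a[:,100:400],None,fx=1.33,fy=1.33,interpolation=3),cv2.resize(b[:,100:400],None,fx=1.33,fy=1.33,interpolation=3)]))
E
```

```text
5.0667 [471.22065294  -8.31258801 150.14475223] [-1.79979617e+02  1.16481265e-01  1.73319777e-01] [ -2.  12. 108.   0.  60.  87.] [ 0.71190692  0.56786866 -1.23216054] [-0.03890277  0.18178572  0.00072447]
```

View pics/v5.png

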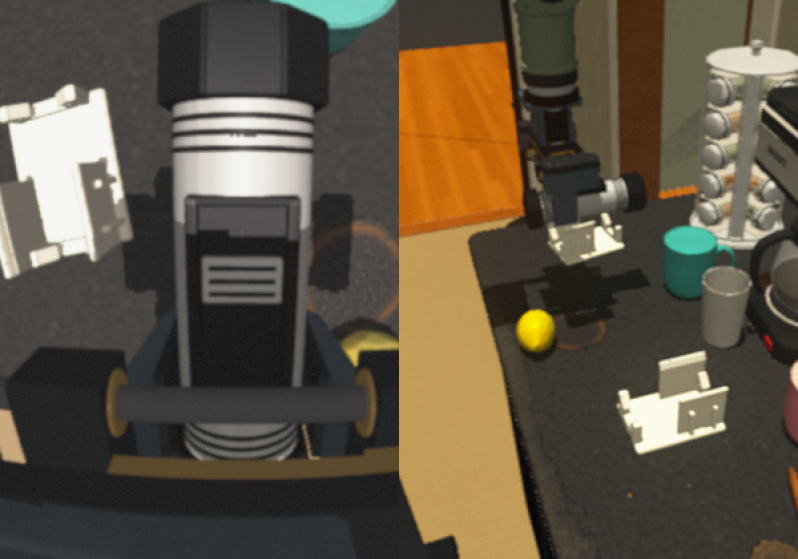

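The torch is held level with the switch up over bare worktop; mug, lemon and stand are clear. Lower it.

Call:
{"fn": "send_rows", "kwargs": {"targets": "0 0 0.02 0 0 0 30;0 0 0.045 0 0 0 30;0 0 0.07 0 0 0 30;0 0 0.095 0 0 0 30;0 0 0.112 0 0 0 30;0 0 0.122 0 0 0 30;0 0 0.129 0 0 0 30;0 0 0.134 0 0 0 30;0 0 0.137 0 0 0 30;0 0 0.139 0 0 0 30;0 0 0.1405 0 0 0 30;0 0 0.1405 0 0 0 30"}}

```text
time_s: 6.22
ee_pos: [472.6, -10.2, 10.7]
ee_rot: [180.0, -0.0, -0.0]
force: [0.3, 0.6, -0.8]
gripper_width: 47.6
gripper_force: 25.0
```

Call:
{"fn": "send_rows", "kwargs": {"targets": "0 0 0.0005 0 0 0 30;0 0 0.001 0 0 0 30;0 0 0.0015 0 0 0 30;0 0 0.002 0 0 0 30;0 0 0.002 0 0 0 30"}}

```text
time_s: 6.63
ee_pos: [472.6, -10.0, 9.1]
ee_rot: [180.0, -0.0, 0.0]
force: [-1.4, 0.3, 3.9]
gripper_width: 47.4
gripper_force: 25.0
```

Call:
{"fn": "send_rows", "kwargs": {"targets": "0 0 0 0 0 0 60;0 0 0 0 0 0 75;0 0 0 0 0 0 100;0 0 0 0 0 0 100;0 0 0 0 0 0 100;0 0 0 0 0 0 100;0 0 -0.015 0 0 0 100;0 0 -0.05 0 0 0 100;0 0 -0.09 0 0 0 100;0 0 -0.13 0 0 0 100;0 0 -0.15 0 0 0 100;0 0 -0.15 0 0 0 100"}}

```text
time_s: 7.63
ee_pos: [475.7, -10.2, 163.5]
ee_rot: [180.0, -0.6, -0.0]
force: [-0.3, -1.0, -0.4]
gripper_width: 91.3
gripper_force: 0.0
```

```bash
python3 - <<'E'
from workcell import env, eyes
from h import *
s=env.state(); print(s["time_s"],s["ee_pos"],s["ee_rot"],s["gripper_width"])
for n in ("scene","side","wrist"):
    f=eyes.grab_frame(n); cv2.imwrite(f"pics/d_{n}.png",f["image"]); pickle.dump(cam(f),open(f"d_{n}.pkl","wb"))
a=cv2.imread("pics/d_wrist.png"); cv2.imwrite("pics/v6.png",cv2.resize(a,(800,600),interpolation=cv2.INTER_CUBIC))
E
```

```text
7.6333 [475.65269104 -10.2041327  163.4773714 ] [ 1.79972495e+02 -6.39300560e-01 -1.93856393e-04] 91.26332488449918
```

View pics/v6.png

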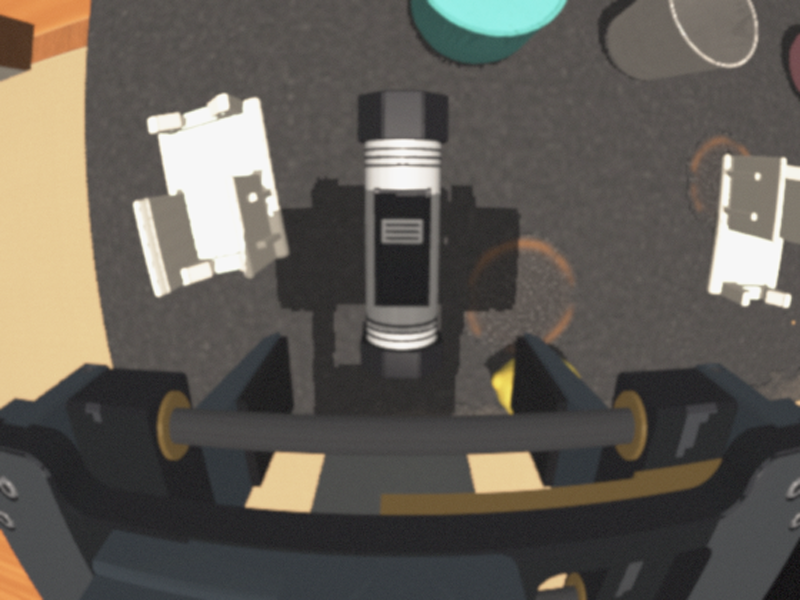

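Torch lies level, switch up, at column ~403; button (402,231), console rows 190–306, collar front row ~95. Stand at left (135–290, 95–295), slightly rotated. Zoom on the stand from both wrist views.

```bash
python3 - <<'E'
from h import *
d=cv2.imread("pics/d_wrist.png")[60:210,85:207]; a=cv2.imread("pics/a_wrist.png")[35:132,180:317]
k=3.2; D=cv2.resize(d,None,fx=k,fy=k,interpolation=3); A=cv2.resize(a,None,fx=2.9,fy=2.9,interpolation=3)
o=np.zeros((D.shape[0],D.shape[1]+A.shape[1],3),np.uint8); o[:,:D.shape[1]]=D; o[:A.shape[0],D.shape[1]:]=A
print(o.shape,D.shape); cv2.imwrite("pics/v7.png",o)
w=pickle.load(open("d_wrist.pkl","rb")); s=.7
for n,u,v,z in [("button",402,231,56),("cons tl",378,190,56),("cons tr",432,190,56),("cons bl",372,306,56),("cons br",434,306,56),("head l",387,93,56),("head r",420,93,56),("head side l",359,98,28),("head side r",448,98,28),("collar back",403,141,56)]:
    print(n,atz(w,"wrist",u*s,v*s,z).round(1))
E
```

```text
(480, 787, 3) (480, 390, 3)
button [516.3  -9.8  56. ]
cons tl [540.7   4.3  56. ]
cons tr [540.8 -27.3  56. ]
cons bl [470.    8.7  56. ]
cons br [470.  -29.5  56. ]
head l [598.2  -1.1  56. ]
head r [598.3 -20.1  56. ]
head side l [599.9  17.7  28. ]
head side r [600.  -39.1  28. ]
collar back [569.5 -10.3  56. ]
```

View pics/v7.png

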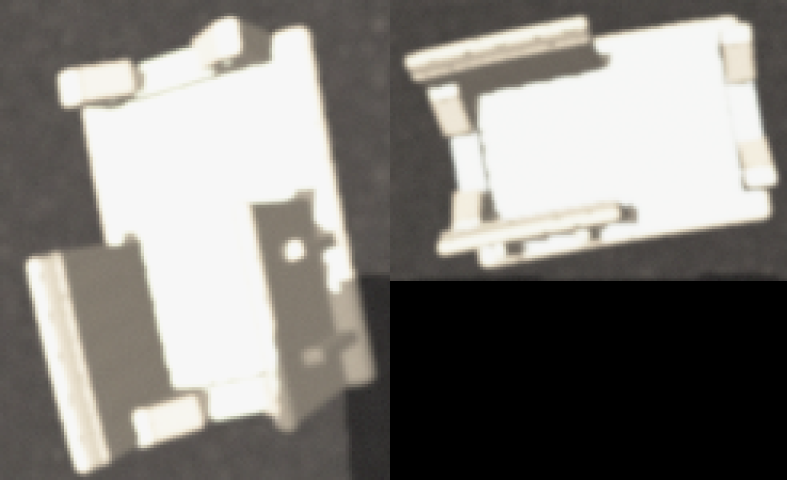

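```bash
cat > fit.py <<'E'
from h import *
from scipy.optimize import least_squares
import re
d=pickle.load(open("d_wrist.pkl","rb"))
a={'fovy': 65.70646984690485, 'cx': 280.9569189714861, 'cy': 211.78324064181973, 'eye': np.array([574.94408555,80.50547739,383.87336721]),'attitude':np.array([-16.3465261,.0798,.0104])}
A=lambda u,v:((u-390)/2.9+180,v/2.9+35); D=lambda u,v:(u/3.2+85,v/3.2+60)
obs=[(a,(59,-42,8),A(770,218)),(a,(-59,-42,4),A(482,268)),(a,(59,42,8),A(733,17)),(a,(4,27.5,70),A(590,40)),(a,(-59,27.5,70),A(413,80)),(a,(4,-27.5,70),A(618,204)),(a,(-59,-27.5,70),A(440,234)),
(d,(59,-42,8),D(312,28)),(d,(-59,-42,4),D(375,382)),(d,(4,27.5,70),D(62,250)),(d,(-59,27.5,70),D(103,468)),(d,(4,-27.5,70),D(252,205)),(d,(-59,-27.5,70),D(277,425))]
def res(p,o):
    r=[]
    for c,P,uv in o:
        W=R.from_euler("z",p[2],degrees=True).apply(P)+[p[0],p[1],0]; r+=list((proj(c,"wrist",W)[0]-uv))
    return r
for o in (obs,obs[:7],obs[7:]):
    f=least_squares(res,[550,122,7],args=(o,),loss="soft_l1"); print(f.x.round(1)); print(np.array(f.fun).reshape(-1,2).round(1).tolist())
E
python3 fit.py
```

```text
[544.4 121.5   9.1]
[[0.5, 1.5], [-0.3, 1.3], [1.6, 0.4], [-0.1, 0.6], [-2.3, 0.5], [-0.6, -1.1], [-2.6, 0.9], [-0.3, -2.2], [1.5, -0.8], [-3.4, -0.1], [-0.4, -0.3], [-8.7, -0.8], [-1.2, 3.0]]
[544.8 122.2   9.4]
[[1.0, 0.6], [0.2, 0.8], [1.9, -0.3], [0.2, -0.1], [-1.9, -0.0], [-0.0, -1.9], [-2.0, 0.4]]
[544.  120.1   8.6]
[[1.5, -1.7], [2.4, -0.0], [-2.2, -0.0], [0.4, -0.1], [-7.1, -0.1], [-0.1, 3.8]]
```

Call:
{"fn": "send_rows", "kwargs": {"targets": "0 -0.015 -0.01 0 0 0 100;0 -0.04 -0.02 0 0 0 100;0 -0.07 -0.03 0 0 0 100;0 -0.1 -0.04 0 0 0 100;0 -0.12 -0.04 0 0 0 100;0 -0.13 -0.04 0 0 0 100;0 -0.13 -0.04 0 0 0 100;0 -0.13 -0.04 0 0 0 100;0 -0.13 -0.04 0 0 0 100"}}

```text
time_s: 8.53
ee_pos: [471.7, 118.8, 197.3]
ee_rot: [179.9, 0.1, -0.0]
force: [0.1, -0.1, 0.2]
gripper_width: 91.5
gripper_force: 0.0
```

```bash
python3 - <<'E'
from workcell import env, eyes
from h import *
s=env.state(); print(s["time_s"],s["ee_pos"],s["ee_rot"],s["qvel"].round(1))
f=eyes.grab_frame("wrist"); cv2.imwrite("pics/e_wrist.png",f["image"]); c=cam(f); pickle.dump(c,open("e_wrist.pkl","wb"))
P=proj(c,"wrist",np.array([[544.5,121.7,30]])); print(P, c["eye"])
u0,v0=(P[0]-[75,75]).round().astype(int); v0=max(v0,0); print(u0,v0)
cv2.imwrite("pics/v8.png",cv2.resize(f["image"][v0:v0+150,u0:u0+150],None,fx=4,fy=4,interpolation=3))
E
```

```text
8.5333 [471.70738993 118.82599269 197.33936176] [ 1.79928812e+02  1.36284254e-01 -3.47725843e-02] [-0.6 -0.4 -0.3  0.2 -0.   0.1]
[[278.64966465 125.49740607]] [552.27079218 119.45142724 367.80971454]
204 50
```

View pics/v8.png

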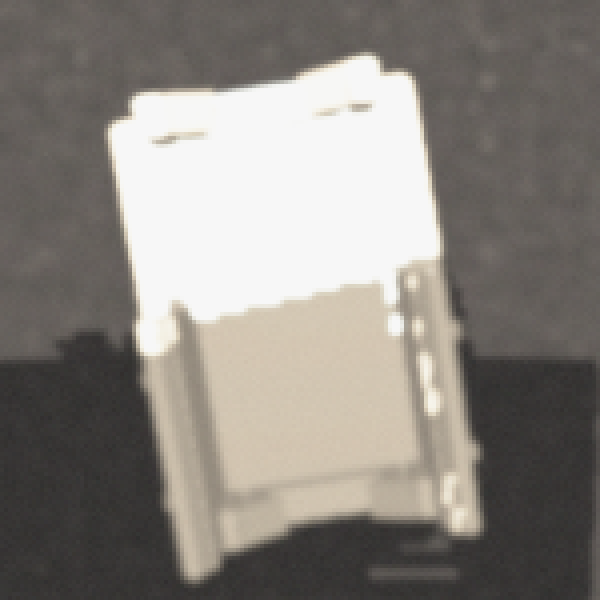

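```bash
cat >> fit.py <<'E'
print("E")
e=pickle.load(open("e_wrist.pkl","rb")); E=lambda u,v:(u/4+204,v/4+50)
def r2(p,w=1):
    q=27.5+p[3]; o=[(e,(59,42,8),E(108,122)),(e,(59,-42,8),E(413,72)),(e,(-59,q,70),E(183,581)),(e,(-59,-q,70),E(482,533)),(e,(4,-q,70),E(440,258)),(e,(4,q,70),E(138,315))]
    return res(p,o)
f=least_squares(r2,[545,122,9,6]); print(f.x.round(1)); print(np.array(f.fun).reshape(-1,2).round(1).tolist())
E
python3 fit.py | sed -n '/^E/,$p'
```

```text
E
[544.5 123.1   9.4   7.8]
[[-0.2, -0.7], [-0.4, -1.0], [0.6, -0.3], [-0.2, -0.2], [0.5, 1.7], [-0.5, 0.2]]
```

Call:
{"fn": "send_rows", "kwargs": {"targets": "0.007 0.015 0 0 0 0 100;0.02 0.042 0 0 0 0 100;0.035 0.073 0 0 0 0 100;0.05 0.104 0 0 0 0 100;0.062 0.129 0 0 0 0 100;0.062 0.129 0.02 0 0 0 100;0.062 0.129 0.05 0 0 0 100;0.062 0.129 0.08 0 0 0 100;0.062 0.129 0.11 0 0 0 100;0.062 0.129 0.13 0 0 0 100;0.062 0.129 0.145 0 0 0 100;0.062 0.129 0.145 0 0 0 100"}}

```text
time_s: 9.58
ee_pos: [531.4, -10.2, 50.2]
ee_rot: [-180.0, 0.4, -0.1]
force: [-0.7, 0.4, 0.0]
gripper_width: 91.4
gripper_force: 0.0
```

Call:
{"fn": "send_rows", "kwargs": {"targets": "0 0 0.01 0 0 0 100;0 0 0.02 0 0 0 100;0 0 0.03 0 0 0 100;0 0 0.037 0 0 0 100;0 0 0.041 0 0 0 100;0 0 0.0425 0 0 0 100;0 0 0.0425 0 0 0 100;0 0 0.0425 0 0 0 100"}}

```text
time_s: 10.25
ee_pos: [534.7, -9.0, 11.2]
ee_rot: [180.0, -0.0, 0.0]
force: [0.7, 0.9, 0.3]
gripper_width: 91.6
gripper_force: 0.0
```

Call:
{"fn": "send_rows", "kwargs": {"targets": "0 0.001 0.0015 0 0 0 100;0 0.001 0.0015 0 0 0 60;0 0.001 0.0015 0 0 0 45;0 0.001 0.0015 0 0 0 30;0 0.001 0.0015 0 0 0 30;0 0.001 0.0015 0 0 0 30;0 0.001 0.0015 0 0 0 30;0 0.001 0.0015 0 0 0 30;0 0.001 0.0015 0 0 0 30;0 0.001 0.0015 0 0 0 30", "grip_force": 25}}

```text
time_s: 11.08
ee_pos: [534.4, -10.1, 9.5]
ee_rot: [180.0, -0.0, -0.0]
force: [-0.2, 0.1, 0.3]
gripper_width: 47.6
gripper_force: 25.0
```

Call:
{"fn": "send_rows", "kwargs": {"targets": "0 0 -0.005 0 0 0 30;0 0 -0.015 0 0 0 30;0 0 -0.03 0 0 0 30;0 0 -0.05 0 0 0 30;0 0 -0.07 0 0 0 30;0 0 -0.09 0 0 0 30;0 0 -0.105 0 0 0 30;0 0 -0.115 0 0 0 30;0 0 -0.12 0 0 0 30;0 0 -0.12 0 0 0 30;0 0 -0.12 0 0 0 30"}}

```text
time_s: 12.0
ee_pos: [533.9, -10.1, 129.1]
ee_rot: [-180.0, 0.0, -0.0]
force: [0.0, -0.2, -2.1]
gripper_width: 47.8
gripper_force: 25.0
```

Call:
{"fn": "send_rows", "kwargs": {"targets": "0.004 -0.012 0 0 0 -1 30;0.01 -0.034 0 0 0 -3 30;0.018 -0.06 0 0 0 -5 30;0.026 -0.09 0 0 0 -7 30;0.034 -0.118 0 0 0 -8.5 30;0.038 -0.133 0 0 0 -9.4 30;0.039 -0.1376 0 0 0 -9.4 30;0.039 -0.1376 0 0 0 -9.4 30;0.039 -0.1376 0 0 0 -9.4 30;0.039 -0.1376 0 0 0 -9.4 30"}}

```text
time_s: 12.83
ee_pos: [572.7, 126.3, 129.2]
ee_rot: [180.0, 0.1, 9.3]
force: [1.2, -0.4, -0.9]
gripper_width: 47.7
gripper_force: 25.0
```

```bash
python3 - <<'E'
from workcell import env, eyes
from h import *
s=env.state(); print(s["time_s"],s["ee_pos"],s["ee_rot"],s["qvel"].round(1))
f=eyes.grab_frame("wrist"); cv2.imwrite("pics/g_wrist.png",f["image"]); c=cam(f); pickle.dump(c,open("g_wrist.pkl","wb"))
g=eyes.grab_frame("scene"); cv2.imwrite("pics/g_scene.png",g["image"]); pickle.dump(cam(g),open("g_scene.pkl","wb"))
for d in(-34,34):
  print(proj(cam(g),"scene",np.array([[544.5,122.8,50]])))
a=f["image"]; b=g["image"][100:240,160:340]
A=cv2.resize(a[:,60:420],None,fx=1.05,fy=1.05); B=cv2.resize(b,None,fx=2.3,fy=2.3,interpolation=3)
o=np.zeros((441,A.shape[1]+B.shape[1],3),np.uint8); o[:,:A.shape[1]]=A[:441]; o[:B.shape[0],A.shape[1]:]=B; print(o.shape,A.shape); cv2.imwrite("pics/v9.png",o)
E
```

```text
12.8333 [572.74868185 126.32093715 129.16214673] [1.79965036e+02 6.62208588e-02 9.33802596e+00] [-0.5 -0.4 -0.1  0.2 -0.1  0. ]
[[249.27469935 188.69315073]]
[[249.27469935 188.69315073]]
(441, 792, 3) (441, 378, 3)
```

View pics/v9.png

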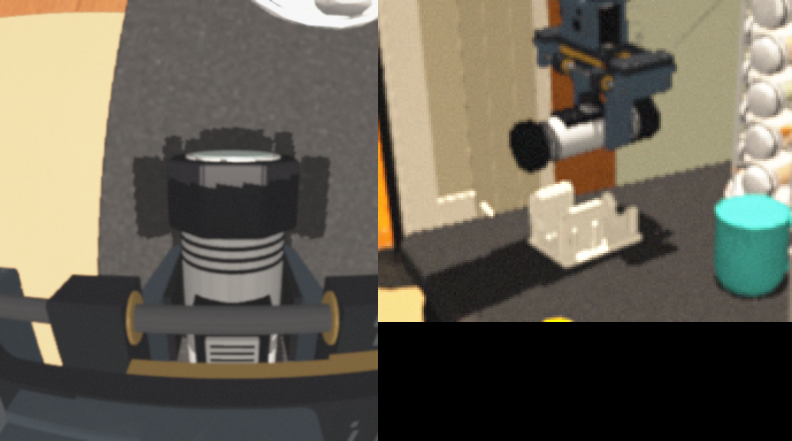

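The torch hangs level, aligned above the stand, head over the open end. Lower in stages watching force.

Call:
{"fn": "send_rows", "kwargs": {"targets": "0 -0.0005 0.015 0 0 0 30;0 -0.0005 0.035 0 0 0 30;0 -0.0005 0.055 0 0 0 30;0 -0.0005 0.068 0 0 0 30;0 -0.0005 0.077 0 0 0 30;0 -0.0005 0.082 0 0 0 30;0 -0.0005 0.085 0 0 0 30;0 -0.0005 0.085 0 0 0 30"}}

```text
time_s: 13.6
ee_pos: [573.4, 127.8, 44.5]
ee_rot: [180.0, -0.0, 9.4]
force: [-0.8, 0.5, -1.4]
gripper_width: 47.4
gripper_force: 25.0
```

Call:
{"fn": "send_rows", "kwargs": {"targets": "0 0 0.002 0 0 0 30;0 0 0.004 0 0 0 30;0 0 0.006 0 0 0 30;0 0 0.008 0 0 0 30;0 0 0.0095 0 0 0 30;0 0 0.0095 0 0 0 30"}}

```text
time_s: 14.1
ee_pos: [573.0, 128.0, 34.7]
ee_rot: [180.0, 0.0, 9.4]
force: [-0.2, -0.9, -1.6]
gripper_width: 47.4
gripper_force: 25.0
```

Call:
{"fn": "send_rows", "kwargs": {"targets": "0 0 0.001 0 0 0 30;0 0 0.002 0 0 0 30;0 0 0.003 0 0 0 30;0 0 0.0035 0 0 0 30;0 0 0.0035 0 0 0 30;0 0 0.0035 0 0 0 30"}}

```text
time_s: 14.6
ee_pos: [573.4, 127.8, 31.7]
ee_rot: [180.0, -0.0, 9.4]
force: [-0.4, -1.2, 0.0]
gripper_width: 47.8
gripper_force: 25.0
```

Call:
{"fn": "send_rows", "kwargs": {"targets": "0 0 0.0005 0 0 0 30;0 0 0.001 0 0 0 30;0 0 0.001 0 0 0 30;0 0 0.001 0 0 0 30"}}

```text
time_s: 14.93
ee_pos: [573.5, 127.8, 31.5]
ee_rot: [180.0, -0.0, 9.4]
force: [-1.1, -2.4, 5.7]
gripper_width: 47.5
gripper_force: 25.0
```

Call:
{"fn": "send_rows", "kwargs": {"targets": "0 0 0 0 0 0 30;0 0 0 0 0 0 30;0 0 0 0 0 0 30;0 0 0 0 0 0 30", "grip_force": 4}}

```text
time_s: 15.27
ee_pos: [573.6, 127.7, 31.1]
ee_rot: [180.0, -0.1, 9.4]
force: [-1.6, -2.7, 5.8]
gripper_width: 47.9
gripper_force: 4.0
```

Call:
{"fn": "send_rows", "kwargs": {"targets": "0 0 0 0 0 0 55;0 0 0 0 0 0 60;0 0 0 0 0 0 75;0 0 0 0 0 0 100;0 0 0 0 0 0 100;0 0 0 0 0 0 100;0 0 0 0 0 0 100;0 0 -0.01 0 0 0 100;0 0 -0.03 0 0 0 100;0 0 -0.06 0 0 0 100;0 0 -0.08 0 0 0 100;0 0 -0.09 0 0 0 100"}}

```text
time_s: 16.27
ee_pos: [575.0, 128.4, 124.3]
ee_rot: [-180.0, -0.3, 9.4]
force: [0.5, 0.2, -0.4]
gripper_width: 90.7
gripper_force: 0.0
```

Call:
{"fn": "send_rows", "kwargs": {"targets": "-0.02 0 -0.01 0 0 0 100;-0.05 0 -0.03 0 0 0 100;-0.08 0 -0.04 0 0 0 100;-0.1 0 -0.04 0 0 0 100;-0.1 0 -0.04 0 0 0 100;-0.1 0 -0.04 0 0 0 100;-0.1 0 -0.04 0 0 0 100"}}

```text
time_s: 16.85
ee_pos: [475.4, 111.8, 160.5]
ee_rot: [-180.0, -0.1, 9.4]
force: [0.8, 0.4, 0.3]
gripper_width: 91.4
gripper_force: 0.0
```

```bash
python3 - <<'E'
from workcell import env, eyes
from h import *
s=env.state(); print(s["time_s"],s["ee_pos"],s["ee_rot"],s["qvel"].round(1))
f=eyes.grab_frame("wrist"); cv2.imwrite("pics/i_wrist.png",f["image"]); c=cam(f); pickle.dump(c,open("i_wrist.pkl","wb"))
cv2.imwrite("pics/v10.png",cv2.resize(f["image"][0:420,110:450],None,fx=1.42857,fy=1.42857,interpolation=3))
E
```

```text
16.85 [475.44827568 111.82681033 160.53445959] [-1.79999736e+02 -6.75537677e-02  9.39918215e+00] [-0.1  1.1 -0.9 -0.   0.1  0. ]
```

One view left, so I locate the button by code here.

```bash
cat > btn.py <<'E'
from h import *
def prof(c,img,x,y,yaw,lat=0):
    # brightness sampled along the torch axis at console-top height
    t=np.arange(-60,110,1.); u=np.array([np.cos(np.radians(yaw)),np.sin(np.radians(yaw))]); n=np.array([-u[1],u[0]])
    g=cv2.cvtColor(img,cv2.COLOR_BGR2GRAY)
    P=np.array([[*(np.array([x,y])+k*u+lat*n),78] for k in t]); q=proj(c,"wrist",P).astype(np.float32)
    return t,cv2.remap(g,q[:,:1],q[:,1:],cv2.INTER_LINEAR)[:,0],q
E
python3 - <<'E'
from btn import *
c=pickle.load(open("i_wrist.pkl","rb")); im=cv2.imread("pics/i_wrist.png")
for lat in(-9,0,9):
    t,v,q=prof(c,im,545,123.1,9.4,lat); print(lat,{int(a):int(b) for a,b in zip(t,v) if a%2==0})
g=cv2.cvtColor(im,cv2.COLOR_BGR2GRAY); u=np.array([.9866,.1633]);n=np.array([-u[1],u[0]])
for k in(-20,9,28,80):
    w=np.arange(-34,35,2); P=np.array([[*(np.array([545,123.1])+k*u+l*n),78] for l in w]);q=proj(c,"wrist",P).astype(np.float32)
    print(k,{int(a):int(b) for a,b in zip(w,cv2.remap(g,q[:,:1],q[:,1:],1)[:,0])})
E
```

```text
-9 {-60: 139, -58: 79, -56: 144, -54: 101, -52: 121, -50: 134, -48: 88, -46: 148, -44: 154, -42: 155, -40: 156, -38: 154, -36: 126, -34: 48, -32: 40, -30: 39, -28: 42, -26: 41, -24: 40, -22: 40, -20: 41, -18: 43, -16: 40, -14: 41, -12: 41, -10: 44, -8: 44, -6: 43, -4: 84, -2: 117, 0: 119, 2: 120, 4: 232, 6: 247, 8: 247, 10: 236, 12: 246, 14: 246, 16: 247, 18: 218, 20: 118, 22: 118, 24: 119, 26: 119, 28: 119, 30: 117, 32: 108, 34: 104, 36: 205, 38: 246, 40: 246, 42: 247, 44: 247, 46: 247, 48: 229, 50: 197, 52: 245, 54: 168, 56: 242, 58: 220, 60: 216, 62: 246, 64: 200, 66: 80, 68: 101, 70: 100, 72: 99, 74: 98, 76: 95, 78: 97, 80: 95, 82: 93, 84: 91, 86: 91, 88: 88, 90: 87, 92: 86, 94: 81, 96: 95, 98: 99, 100: 101, 102: 100, 104: 96, 106: 95, 108: 0}
0 {-60: 124, -58: 97, -56: 144, -54: 92, -52: 136, -50: 116, -48: 105, -46: 155, -44: 156, -42: 158, -40: 158, -38: 157, -36: 127, -34: 48, -32: 40, -30: 40, -28: 42, -26: 39, -24: 42, -22: 41, -20: 41, -18: 39, -16: 41, -14: 42, -12: 40, -10: 42, -8: 42, -6: 46, -4: 102, -2: 117, 0: 118, 2: 120, 4: 232, 6: 245, 8: 246, 10: 242, 12: 247, 14
[... 1733 characters left out ...]
8: 216, 20: 214, 22: 243, 24: 247, 26: 247, 28: 247, 30: 247, 32: 247, 34: 159}
28 {-34: 103, -32: 230, -30: 247, -28: 247, -26: 247, -24: 247, -22: 247, -20: 221, -18: 224, -16: 152, -14: 110, -12: 108, -10: 118, -8: 119, -6: 120, -4: 119, -2: 118, 0: 120, 2: 119, 4: 119, 6: 119, 8: 119, 10: 119, 12: 110, 14: 95, 16: 116, 18: 203, 20: 212, 22: 244, 24: 247, 26: 247, 28: 247, 30: 247, 32: 247, 34: 165}
80 {-34: 98, -32: 101, -30: 100, -28: 95, -26: 86, -24: 53, -22: 52, -20: 51, -18: 51, -16: 52, -14: 52, -12: 67, -10: 89, -8: 95, -6: 97, -4: 97, -2: 95, 0: 96, 2: 97, 4: 97, 6: 98, 8: 99, 10: 94, 12: 73, 14: 54, 16: 52, 18: 53, 20: 50, 22: 52, 24: 51, 26: 61, 28: 93, 30: 94, 32: 96, 34: 101}
```

Call:
{"fn": "send_rows", "kwargs": {"targets": "0.005 -0.006 0 0 -1 0 100;0.014 -0.016 0.005 0 -3 0 100;0.025 -0.028 0.015 0 -5 0 100;0.036 -0.04 0.028 0 -7 0 100;0.043 -0.048 0.04 0 -9 0 100;0.047 -0.0525 0.048 0 -10 0 100;0.047 -0.0525 0.05 0 -10 0 100;0.047 -0.0525 0.05 0 -10 0 100;0.047 -0.0525 0.05 0 -10 0 100;0.047 -0.0525 0.05 0 -10 0 100"}}

```text
time_s: 17.73
ee_pos: [512.2, 170.8, 111.3]
ee_rot: [180.0, 9.9, 9.4]
force: [0.3, 0.8, -0.7]
gripper_width: 91.2
gripper_force: 0.0
```

```bash
cat > rel.py <<'E'
from workcell import env
from h import *
s=env.state(); u=np.array([.9866,.1633]);n=np.array([-u[1],u[0]]); M=R.from_euler("xyz",s["ee_rot"],degrees=True).as_matrix()
P=s["ee_pos"]; d=P[:2]-[545.5,123.6]; print(s["time_s"],"TCP along,lat,z",d@u,d@n,P[2],"rot",s["ee_rot"].round(1))
f=P+52.3*M[:,1]+16*M[:,0]; d=f[:2]-[545.5,123.6]; print("corner",d@u,d@n,f[2])
W=lambda a,b,z: M.T@np.array([*(a*u+b*n),z]); print("tool dirs: u",W(1,0,0).round(4),"n",W(0,1,0).round(4),"z",W(0,0,1).round(4)); print(s["force"].round(2))
E
python3 rel.py
```

```text
17.7333 TCP along,lat,z -25.139784792762512 51.95438196314807 111.25339115091722 rot [180.    9.9   9.4]
corner -9.399057198738873 -0.35287909746714585 108.4950352725348
tool dirs: u [ 9.850e-01 -4.000e-04 -1.726e-01] n [-4.e-04 -1.e+00  0.e+00] z [-1.726e-01  1.000e-04 -9.850e-01]
[ 0.28  0.76 -0.72]
```

Call:
{"fn": "send_rows", "kwargs": {"targets": "0.001 0 0.006 0 0 0 100;0.0024 0 0.014 0 0 0 100;0.0038 0 0.022 0 0 0 100;0.0047 0 0.027 0 0 0 100;0.0051 0 0.0295 0 0 0 100;0.0055 0 0.0315 0 0 0 100;0.0057 0 0.0325 0 0 0 100;0.0057 0 0.0325 0 0 0 100;0.0057 0 0.0325 0 0 0 100"}}

```text
time_s: 18.48
ee_pos: [512.5, 171.2, 77.6]
ee_rot: [-180.0, 10.0, 9.4]
force: [-0.1, 0.6, -0.8]
gripper_width: 91.4
gripper_force: 0.0
```

```bash
python3 rel.py
```

```text
18.4833 TCP along,lat,z -24.73810850545903 52.37122856839743 77.59915203767886 rot [-180.    10.     9.4]
corner -8.97684496310637 0.07090731756250497 74.82650764262105
tool dirs: u [ 0.9849  0.     -0.1732] n [ 1.e-04 -1.e+00  0.e+00] z [-0.1732 -0.     -0.9849]
[-0.09  0.57 -0.81]
```

Call:
{"fn": "send_rows", "kwargs": {"targets": "0.002 0 -0.0009 0 0 0 100;0.004 0 -0.0012 0 0 0 100;0.006 0 -0.0016 0 0 0 100;0.008 0 -0.0019 0 0 0 100;0.01 0 -0.0023 0 0 0 100;0.012 0 -0.0026 0 0 0 100;0.014 0 -0.003 0 0 0 100;0.016 0 -0.0033 0 0 0 100;0.018 0 -0.0037 0 0 0 100;0.02 0 -0.004 0 0 0 100;0.022 0 -0.0044 0 0 0 100;0.022 0 -0.0044 0 0 0 100"}}

```text
time_s: 19.48
ee_pos: [535.0, 174.9, 78.0]
ee_rot: [-180.0, 10.0, 9.4]
force: [0.5, -0.5, 0.4]
gripper_width: 91.1
gripper_force: 0.2
```

```bash
python3 rel.py
```

```text
19.4833 TCP along,lat,z -1.9876682099044793 52.30985597810284 77.95344825423088 rot [-180.    10.     9.4]
corner 13.770234552558659 0.008323797820596343 75.18454568817582
tool dirs: u [ 0.9849 -0.     -0.173 ] n [-0. -1.  0.] z [-0.173  -0.     -0.9849]
[ 0.45 -0.5   0.35]
```

Call:
{"fn": "send_rows", "kwargs": {"targets": "0.001 0 -0.0002 0 0 0 100;0.002 0 -0.0003 0 0 0 100;0.003 0 -0.0005 0 0 0 100;0.004 0 -0.0007 0 0 0 100;0.005 0 -0.0009 0 0 0 100;0.006 0 -0.001 0 0 0 100;0.006 0 -0.001 0 0 0 100"}}

```text
time_s: 20.07
ee_pos: [540.6, 175.8, 77.9]
ee_rot: [180.0, 10.0, 9.4]
force: [-0.3, -0.1, -0.3]
gripper_width: 91.0
gripper_force: 0.6
```

```bash
python3 rel.py; python3 - <<'E'
from workcell import eyes
from btn import *
f=eyes.grab_frame("wrist"); pickle.dump(cam(f),open("k.pkl","wb")); cv2.imwrite("pics/k.png",f["image"])
for lat in (-9,9):
    t,v,q=prof(cam(f),f["image"],545.5,123.6,9.4,lat); print(q[0],q[-1],{int(a):int(b) for a,b in zip(t,v) if a>-10})
E
```

```text
20.0667 TCP along,lat,z 3.72144886816005 52.30391723947797 77.93062007216427 rot [180.   10.    9.4]
corner 19.478230866421505 0.002339706867205544 75.15620183837174
tool dirs: u [ 0.9849 -0.     -0.1735] n [-0. -1. -0.] z [-0.1735  0.     -0.9848]
[-0.29 -0.14 -0.31]
[368.04642 332.84787] [409.06186  76.40021] {-9: 37, -8: 37, -7: 37, -6: 39, -5: 38, -4: 37, -3: 40, -2: 40, -1: 41, 0: 42, 1: 42, 2: 46, 3: 53, 4: 61, 5: 67, 6: 69, 7: 70, 8: 70, 9: 70, 10: 70, 11: 70, 12: 69, 13: 68, 14: 58, 15: 44, 16: 37, 17: 35, 18: 37, 19: 37, 20: 39, 21: 60, 22: 107, 23: 131, 24: 101, 25: 99, 26: 141, 27: 147, 28: 101, 29: 101, 30: 148, 31: 145, 32: 95, 33: 90, 34: 147, 35: 163, 36: 148, 37: 105, 38: 53, 39: 39, 40: 37, 41: 37, 42: 54, 43: 115, 44: 144, 45: 150, 46: 151, 47: 151, 48: 151, 49: 151, 50: 152, 51: 151, 52: 150, 53: 151, 54: 148, 55: 116, 56: 62, 57: 92, 58: 141, 59: 145, 60: 106, 61: 63, 62: 110, 63: 146, 64: 141, 65: 89, 66: 62, 67: 119, 68: 148, 69: 117, 70: 76, 71: 75, 72: 74, 73: 75, 74: 76, 75: 76, 76: 77, 77: 76, 78: 77, 79: 76, 80: 77, 81: 77, 82: 77, 83: 77, 84: 77, 85: 78, 8
[... 553 characters left out ...]
192, 29: 155, 30: 236, 31: 246, 32: 210, 33: 174, 34: 233, 35: 239, 36: 188, 37: 105, 38: 75, 39: 73, 40: 48, 41: 54, 42: 109, 43: 150, 44: 154, 45: 155, 46: 154, 47: 154, 48: 154, 49: 155, 50: 155, 51: 155, 52: 153, 53: 155, 54: 134, 55: 72, 56: 75, 57: 137, 58: 154, 59: 130, 60: 69, 61: 91, 62: 148, 63: 152, 64: 114, 65: 56, 66: 100, 67: 149, 68: 152, 69: 111, 70: 47, 71: 39, 72: 38, 73: 36, 74: 37, 75: 37, 76: 38, 77: 37, 78: 38, 79: 38, 80: 39, 81: 40, 82: 37, 83: 38, 84: 37, 85: 36, 86: 37, 87: 39, 88: 39, 89: 38, 90: 38, 91: 36, 92: 38, 93: 37, 94: 38, 95: 39, 96: 37, 97: 39, 98: 42, 99: 104, 100: 191, 101: 168, 102: 132, 103: 74, 104: 54, 105: 56, 106: 80, 107: 94, 108: 102, 109: 101}
```

Call:
{"fn": "send_rows", "kwargs": {"targets": "0.001 0 -0.0002 0 0 0 100;0.002 0 -0.0003 0 0 0 100;0.003 0 -0.0005 0 0 0 100;0.004 0 -0.0007 0 0 0 100;0.004 0 -0.0007 0 0 0 100;0.004 0 -0.0007 0 0 0 100"}}

```text
time_s: 20.62
ee_pos: [541.9, 176.0, 77.8]
ee_rot: [180.0, 10.4, 9.4]
force: [-6.7, -0.5, 2.9]
gripper_width: 91.3
gripper_force: 3.7
```

```bash
python3 rel.py; cat > ck.py <<'E'
from workcell import eyes
from btn import *
f=eyes.grab_frame("wrist"); cv2.imwrite("pics/k2.png",f["image"])
for lat in (-9,9):
    t,v,q=prof(cam(f),f["image"],545.5,123.6,9.4,lat); print({int(a):int(b) for a,b in zip(t,v) if 18<a<46 or 64<a<74 or a>94})
E
python3 ck.py
```

```text
20.6167 TCP along,lat,z 4.964240674364035 52.3223762308989 77.77466673331242 rot [180.   10.4   9.4]
corner 20.662465741599263 0.008196724231346056 74.90745278218333
tool dirs: u [ 9.837e-01 -8.000e-04 -1.799e-01] n [-8.e-04 -1.e+00 -1.e-04] z [-1.798e-01  2.000e-04 -9.837e-01]
[-6.69 -0.48  2.91]
{19: 39, 20: 41, 21: 40, 22: 76, 23: 128, 24: 130, 25: 89, 26: 111, 27: 149, 28: 137, 29: 88, 30: 117, 31: 153, 32: 136, 33: 91, 34: 112, 35: 157, 36: 163, 37: 137, 38: 83, 39: 44, 40: 38, 41: 35, 42: 38, 43: 71, 44: 124, 45: 148, 65: 134, 66: 72, 67: 79, 68: 132, 69: 139, 70: 97, 71: 72, 72: 76, 73: 75, 95: 78, 96: 78, 97: 78, 98: 70, 99: 54, 100: 129, 101: 186, 102: 125, 103: 99, 104: 99, 105: 100, 106: 101, 107: 101, 108: 104, 109: 102}
{19: 50, 20: 55, 21: 67, 22: 158, 23: 242, 24: 231, 25: 151, 26: 216, 27: 245, 28: 233, 29: 163, 30: 228, 31: 247, 32: 237, 33: 155, 34: 185, 35: 237, 36: 234, 37: 154, 38: 91, 39: 77, 40: 59, 41: 41, 42: 68, 43: 126, 44: 152, 45: 154, 65: 99, 66: 55, 67: 123, 68: 154, 69: 144, 70: 89, 71: 42, 72: 35, 73: 41, 95: 38, 96: 37, 97: 40, 98: 36, 99: 47, 100: 118, 101: 209, 102: 155, 103: 134, 104: 76, 105: 54, 106: 51, 107: 55, 108: 82, 109: 100}
```

Hard stop at ~7 N: button at its end and collar against the stand. Back off, then lift away.

Call:
{"fn": "send_rows", "kwargs": {"targets": "-0.003 0 0.0005 0 0 0 100;-0.006 0 0.0005 0 0 0 100;-0.009 0 0.0005 0 0 0 100;-0.01 0 -0.005 0 0 0 100;-0.012 0 -0.015 0 0 0 100;-0.015 0 -0.035 0 0 0 100;-0.02 0 -0.06 0 0 0 100;-0.03 0 -0.085 0 0 0 100;-0.045 0.015 -0.1 0 0 0 100;-0.06 0.03 -0.11 0 0 0 100;-0.07 0.04 -0.11 0 0 0 100;-0.07 0.04 -0.11 0 0 0 100"}}

```text
time_s: 21.67
ee_pos: [501.2, 127.3, 200.1]
ee_rot: [180.0, 9.9, 9.3]
force: [-0.3, -0.2, -0.2]
gripper_width: 91.1
gripper_force: 0.0
```

```bash
python3 rel.py; python3 - <<'E'
from workcell import eyes
from h import *
a=eyes.grab_frame("wrist")["image"]; g=eyes.grab_frame("scene")["image"]
A=cv2.resize(a,(480,360)); B=cv2.resize(g[120:360,150:390],(310,310),interpolation=3); o=np.zeros((360,790,3),np.uint8); o[:,:480]=A; o[:310,480:]=B
cv2.imwrite("pics/v11.png",o)
E
```

```text
21.6667 TCP along,lat,z -43.14976646044818 10.841910803662776 200.0710280881769 rot [180.    9.9   9.3]
corner -27.466660914354705 -41.48516090001816 197.36060901920163
tool dirs: u [ 0.9852 -0.0015 -0.1713] n [-1.6e-03 -1.0e+00 -3.0e-04] z [-1.713e-01  6.000e-04 -9.852e-01]
[-0.31 -0.17 -0.2 ]
```

View pics/v11.png

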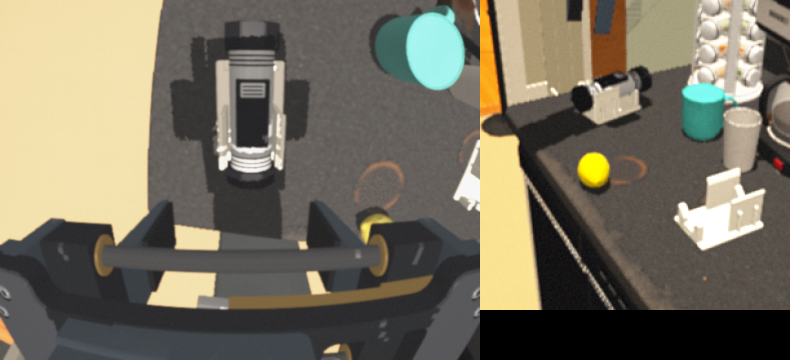

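The torch sits in the stand, head out over the open end, button at the head end of the console (252,90); bystanders in place. A numeric check of the travel before handing in.

```bash
sed -i 's/for lat in (-9,9)/for lat in (-5,5)/; s/18<a<46/-42<a<46/' ck.py; python3 ck.py
```

```text
{-41: 155, -40: 158, -39: 156, -38: 159, -37: 184, -36: 225, -35: 245, -34: 247, -33: 247, -32: 239, -31: 174, -30: 82, -29: 40, -28: 39, -27: 37, -26: 38, -25: 34, -24: 36, -23: 35, -22: 35, -21: 37, -20: 36, -19: 35, -18: 39, -17: 38, -16: 36, -15: 38, -14: 38, -13: 37, -12: 39, -11: 38, -10: 39, -9: 38, -8: 37, -7: 39, -6: 39, -5: 38, -4: 40, -3: 39, -2: 38, -1: 36, 0: 37, 1: 37, 2: 37, 3: 39, 4: 38, 5: 40, 6: 38, 7: 39, 8: 38, 9: 37, 10: 38, 11: 35, 12: 34, 13: 38, 14: 37, 15: 37, 16: 38, 17: 39, 18: 38, 19: 40, 20: 41, 21: 58, 22: 98, 23: 130, 24: 124, 25: 98, 26: 118, 27: 141, 28: 126, 29: 107, 30: 123, 31: 144, 32: 128, 33: 103, 34: 125, 35: 150, 36: 137, 37: 92, 38: 51, 39: 51, 40: 88, 41: 130, 42: 153, 43: 157, 44: 156, 45: 157, 65: 111, 66: 144, 67: 154, 68: 148, 69: 112, 70: 63, 71: 43, 72: 41, 73: 40, 95: 110, 96: 110, 97: 107, 98: 99, 99: 99, 100: 99, 101: 97, 102: 97, 103: 97, 104: 96, 105: 96, 106: 96, 107: 96, 108: 97, 109: 96}
{-41: 154, -40: 156, -39: 157, -38: 159, -37: 175, -36: 214, -35: 240, -34: 247, -33: 247, -32: 241, -31: 182, -30: 90, -29: 41, -28: 37, -27: 39, -26: 37, -25: 36, -24: 37, -23: 38, -22: 35, -21: 35, -20: 38, -19: 38, -18: 38, -17: 39, -16: 36, -15: 36, -14: 37, -13: 38, -12: 38, -11: 38, -10: 38, -9: 37, -8: 39, -7: 38, -6: 39, -5: 38, -4: 37, -3: 39, -2: 37, -1: 38, 0: 38, 1: 40, 2: 39, 3: 37, 4: 36, 5: 40, 6: 38, 7: 37, 8: 36, 9: 37, 10: 36, 11: 38, 12: 38, 13: 38, 14: 39, 15: 38, 16: 38, 17: 38, 18: 36, 19: 37, 20: 42, 21: 58, 22: 97, 23: 130, 24: 127, 25: 107, 26: 127, 27: 145, 28: 127, 29: 102, 30: 121, 31: 144, 32: 129, 33: 109, 34: 127, 35: 150, 36: 137, 37: 91, 38: 51, 39: 52, 40: 89, 41: 134, 42: 155, 43: 156, 44: 157, 45: 156, 65: 108, 66: 142, 67: 154, 68: 148, 69: 115, 70: 69, 71: 43, 72: 40, 73: 41, 95: 113, 96: 111, 97: 106, 98: 99, 99: 99, 100: 98, 101: 98, 102: 96, 103: 97, 104: 97, 105: 95, 106: 96, 107: 97, 108: 97, 109: 99}
```

```bash
python3 -c "
from workcell import env
print(env.job_done())"
```

```text
the job is handed in; nothing more can be done
None
```

The torch is in the stand, switch up and head out over the open end. I pushed its switch until it hit a hard stop at about 7 N, and the images put the button within about 0.5 mm of fully on. I could not confirm from the pictures that the lamp is lit. The mug, tumbler and lemon were left in place, and the job is handed in at about 22 s.

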